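Load the jam-pot tub onto the sloping display stand

ROBOT

A 7-joint arm with a two-finger parallel gripper is mounted at the origin on the work surface. World frame = base frame: x ahead of the robot, y to its left, z up, the work surface at z = 0. Lengths are in m, angles in degrees, forces in N, time in s.
With the tool pointing down it reaches from about 0.425 to 0.875 m from the base axis. Payload 4.7 kg.
Tool frame: the origin (TCP) lies on the mounting face of the last link; the fingertips stand 182 mm ahead of it and the grasp point (between the pads) lies 164 mm ahead of it; z points along the fingers, x is the direction in which the jaws open and shut, and the axes are right-handed (so a half turn about z gives the same grasp; the last joint's range is limited). The gripper opens to 87 mm and grips with 3 to 60 N. Pads are 19 mm wide; open, the fingers measure 117 mm over their backs; the gripper's body (75 mm by 190 mm) begins 51 mm behind the grasp point.
Start: joints at [-76.427, 18.392, -4.016, 83.108, 1.295, 78.541, -3.26], TCP at [0.144, 0.634, 0.405] pointing down, gripper open.
Joint ranges: [-163.93, 163.93], [-17.29, 119.83], [-79.2, 71.16], [3.27, 140.29], [-89.18, 269.18], [5.43, 117.66], [-154.24, 154.24]. Speed limits (degrees/s): [147.25, 147.25, 180, 180, 180, 180, 180].

INTERFACE

Orientations are given as [roll, pitch, yaw] about the fixed x, y, z axes, in that order (R = Rz(yaw) Ry(pitch) Rx(roll)).
In Python, from cell import status, cams, env, outline_of, landmark_of gives the robot as it stands. The module is installed in compiled form; this text tells all that it offers.
- The arm moves only by the tool jog_arm, never from a script. Its argument "rows" is a list of rows, each a list of 7 numbers: the closure, from 0 (fully open) to 1 (shut), then the shift along the tool's x, y, z in m, then the turn, a rotation vector about the tool's x, y, z in degrees. A call has 1 to 12 rows; each row shifts and turns the commanded pose from where the row before left it, along the tool's axes as they then stand; what a row does not reach is not made up. A row lasts 1/12 s, in which the tool goes at most 41.7 mm and 7.16 degrees, less where a joint would pass 70% of its speed; a pose out of reach is approached as far as the arm can. A call with a gripper value outside its range is refused whole. The fingers move at their own pace and stop on an object; "grip_force" is the grip in N (left out, the last holds). Time passes only in rows, so rows that do not move let the fingers close. It gives the time, the measured TCP pose, the force and the opening at its end, in the units of the state.
- status.get_obs(): the state, without advancing time (a new reading comes with each control period).
- cams.read_camera(name): name is "scene" or "side" or "wrist"; returns (picture, depth): 480x640x3 uint8, red, green, blue; 480x640 float32, m along the optical axis (not along the pixel's ray), 0 where there is no reading.
- cams.camera_params(name): a dict with "vfov" (degrees; the focal length in pixels is half the picture's height over the tangent of half this angle, whatever the lens; pixels are square), "cx", "cy" (the principal point, pixels), "eye" and "attitude" of the camera in the world. Camera axes: x right, y up, looking along -z (the intrinsics and any distortion apply to the point x, -y, -z); pixel columns grow to the right and rows downward; lengths in m; the calibration is good to about 2 mm. A picture is of the moment at which its call begins: read the wrist's pose just before it. camera_params takes no time and is no camera call; for the wrist camera it gives the pose at the moment of the call.
- env.sign_off(): hands the job in, once; it reports no verdict.
Trained networks look in the newest picture that a camera, given by its name, has taken for a name from the list of things; names that differ only in an ending like _2 or _b are one class to them, and where a whole thing is asked for, a point or a joint stands for the part that bears it (a point fixed in the world has none). Each returns a list of dicts, best first, with "conf" (0 to 1); they miss things now and then, are a little off and sometimes report something else, mostly with a low value. They report only what shows in the picture. A call takes as long as a camera call. They do not tell look-alikes from the thing itself.
- outline_of(camera, name): "pixels" (480x640 bool, what is visible of it) and "box" ([left, top, right, bottom] in pixels, round what is visible of it).
- landmark_of(camera, name): "position" ([row, column] in pixels: a listed point, or the origin of a listed thing).
The state is a dict: "time_s": time; "qpos": joint angles; "joint_velocities": joint speeds; "effort": joint torques, N m; "tool_pos": TCP position; "tool_rot": TCP orientation; "force": force on the tool from outside, world axes, zero at the start; "wrist_torque": the same for the moment, N m; "grip_width": finger opening in m.
Only numpy, scipy, OpenCV 4.12 (cv2) and the standard library are available. Lean on these libraries where they do the work, as an engineer would, in place of code of your own. Each camera call takes 0.05 s, during which the arm holds its last target. There are 200 camera calls.

TASK

Restock the sloping display stand: slide the white tub of jam pots up the loading ramp between the guide rods, without lifting it, until its near edge drops behind the chrome lip. Then draw it back against the lip and give it a light tug to make sure that the lip holds it, and leave it sitting there. Ease it in rather than forcing it: never strain the stand or ram the fence at the back, and leave the other things on the counter alone.

Things in the scene. Friction and masses are not known exactly. Their poses are not given: they have to be found in the camera images.
- tub: White ribbed tub, 160 long (its x) by 130 wide by 65 high, 4 mm walls, open top, 0.55 to 0.9 kg, friction about 0.5 to 0.7 on everything. Origin: centre of its underside; +x is its leading end, which goes up the ramp first. Six jam pots, 46 tall, stand fixed in its leading half; behind them an empty bay 70 mm long reaches to the near wall (x = -80), for a hand or a finger.
- stand: Dark grey sheet-metal and chrome stand, fixed to the counter. Origin: middle of the ramp's foot edge, at counter level; x points level, the way the ramp climbs; z up. Two 8 mm guide rods run along both sides of ramp and deck, 136 mm apart inside, splayed to 188 mm at the foot. The tub starts flat on the counter before the foot, somewhat askew and off the centre line.
- deck: The stand's sloping deck, 215 long by 152 wide. Origin: on its surface, in the middle, at the lip's uppermost setting; x runs up the slope (15 degrees), y along the lip, z square to the deck. The loading ramp is parallel to it, 10 mm higher, from x = -130 (foot) to the lip. Seated against the lip, the tub's origin is at x = 72 to 80, y within 3, z = 0. It does not slide back by itself.
- lip: Chrome lip strip across the ramp's end, 6 thick, level with the ramp, 10 above the deck, clamped in slotted ears. Origin and axes as the deck's; its back face stands at x = -8 to 0, a setting that varies and is not measured. A right tug loads it with 6 to 10 N for half a second (5 N counts, over 13 N bends it); deck friction takes 0 to 4 N more, so pull some 10 N. Sliding it uphill takes 4 to 8 N.
- guides: Chrome guide rods (centres 24 mm above the deck's plane) and the fence at the back; origin and axes as the deck's. The fence, 36 high, is clamped across the deck at x = 162 to 166, leaving the tub 2 to 14 mm of play; its setting varies and is not measured: feel for it. Rods and fence bend if the tub presses on them with over 12 N, so push with no more than about 10 N; eased off, a tub that hangs on your fingers drops home.
- carafe: Steel coffee carafe with a black lid and handle, 128 across, 232 high, loose, beyond the stand's upper end. Origin: centre of its underside. Not to be disturbed.
- bowl: White bowl, 130 across, 55 high, loose, beside the ramp. Origin: centre of its underside. Not to be disturbed.
- spare_pot: One jam pot, 39 across, 46 high, loose, beside the stand. Origin: centre of its underside. Not to be disturbed.
- cereal_cup: Blue cereal cup with a foil top, 98 across, 88 high, loose, beside the stand. Origin: centre of its underside. Not to be disturbed.
Mind the look-alikes: they are no part of the job. Leave any black or brown look-alike of the tub alone.

How it is judged:
By the outcome, as a careful person would: the job done as asked, in the order asked, and still so for the second after the job is handed in, with the robot touching nothing.
It also fails if it takes over 67 s, if anything falls off the work surface, if the arm or the gripper's body presses on something with over 40 N, if the wrist force passes 120 N, or if a joint passes its speed limit or range.

## Working session

There is one attempt and no reset: what is moved stays moved. The work goes in short steps, Python scripts to look and compute and a tool call to move; the robot and the scene stay as the last step left them, time stands still between calls to the robot, and variables do not carry over. Pictures are saved under pics/ and viewed, about 8 in all and at most 12, crops included, and the job is handed in when it is done.

Besides the shell and the picture viewer there is one more tool, called after "Call:" as a command line: name --pt "numbers of a row" for each row, then --argument value for the rest. jog_arm: Moves the arm, as the interface text tells. Its arguments: {"type":"object","properties":{"rows":{"type":"array"},"grip_force":{"type":"number"}},"required":["rows"]}

```bash
mkdir -p pics
cat > h.py <<'E'
import numpy as np, cv2
from scipy.spatial.transform import Rotation as R
from cell import status, cams, env, outline_of, landmark_of
def att(p):
    a=np.array(p['attitude'],float)
    return a if a.shape==(3,3) else R.from_euler('xyz',a,degrees=True).as_matrix()
def world(p,row,col,d):
    f=240/np.tan(np.radians(p['vfov']/2))
    row,col,d=map(np.asarray,(row,col,d))
    c=np.stack([(col-p['cx'])/f*d,-(row-p['cy'])/f*d,-d],-1)
    return c@att(p).T+np.array(p['eye'])
def save(n,im): cv2.imwrite('pics/'+n,im[...,::-1])
E
python3 - <<'E'
from h import *
print(status.get_obs())
ims=[]
for c in ['scene','side']:
    p=cams.camera_params(c);print(c,p)
    im,d=cams.read_camera(c);save(c+'.png',im);np.save(c+'_d.npy',d)
    for n in ['tub','stand','deck','lip','bowl','carafe','spare_pot','cereal_cup']:
        for o in outline_of(c,n)[:3]:
            m=o['pixels']&(d>0); w=world(p,*np.nonzero(m),d[m]) if m.any() else np.zeros((1,3))
            print(c,n,round(o['conf'],2),o['box'],np.median(w,0).round(3),np.percentile(w,2,axis=0).round(3),np.percentile(w,98,axis=0).round(3))
        if n in('stand','deck','tub'):
            for o in landmark_of(c,n)[:2]: print('  lm',n,o)
E
```

```text
{'time_s': 0.0, 'qpos': array([-76.42812564,  18.43714834,  -4.01263352,  83.17496497,
         1.2948799 ,  78.54022741,  -3.25841806]), 'joint_velocities': array([ 0.01719732, -0.04154328, -0.02613989,  0.03331375,  0.05662252,
       -0.08290523, -0.01688221]), 'effort': array([-3.11277090e-04, -4.91296148e+01, -4.03993204e-01, -3.12523520e+01,
       -6.39570644e-02,  4.36169305e-02,  1.59606743e-04]), 'tool_pos': array([0.14362153, 0.63371987, 0.4036819 ]), 'tool_rot': array([1.79993442e+02, 1.07117953e-01, 7.72366783e+01]), 'force': array([ 0.03788198,  0.61185243, -0.44442358]), 'wrist_torque': array([0.00151454, 0.03399614, 0.00946056]), 'grip_width': 0.08691257824451959}
scene {'vfov': 56.99991197596459, 'cx': 319.50277463426016, 'cy': 244.44689421187203, 'eye': array([ 1.12141874, -0.31643363,  0.7952325 ]), 'attitude': array([40.65329009,  1.10388131, 53.56500828])}
scene tub 0.78 [135.9, 346.0, 250.2, 464.2] [ 0.748 -0.331  0.048] [ 0.659 -0.417  0.004] [ 0.843 -0.237  0.068]
scene tub 0.73 [44.3, 246.0, 149.1, 335.4] [ 0.412 -0.383  0.047] [ 0.329 -0.471  0.004] [ 0.505 
[... 2008 characters left out ...]
side deck 0.64 [294.6, 232.4, 414.0, 315.9] [0.567 0.143 0.045] [ 0.473 -0.036  0.002] [0.646 0.299 0.105]
  lm deck {'position': [269.0, 351.3], 'conf': 0.56}
side lip 0.85 [315.0, 256.0, 391.3, 278.9] [0.554 0.084 0.029] [0.48  0.07  0.022] [0.639 0.108 0.035]
side bowl 0.91 [263.2, 198.6, 313.2, 235.3] [ 0.742 -0.121  0.039] [ 0.683 -0.154  0.009] [ 0.798 -0.032  0.058]
side carafe 0.86 [227.7, 256.5, 306.6, 414.0] [0.637 0.484 0.151] [0.587 0.416 0.012] [0.699 0.503 0.234]
side spare_pot 0.82 [284.9, 244.5, 308.7, 270.4] [0.691 0.069 0.034] [0.675 0.042 0.005] [0.711 0.077 0.05 ]
side cereal_cup 0.74 [224.6, 241.3, 264.8, 292.4] [0.778 0.187 0.089] [0.726 0.131 0.014] [0.813 0.221 0.092]
```

View pics/scene.png

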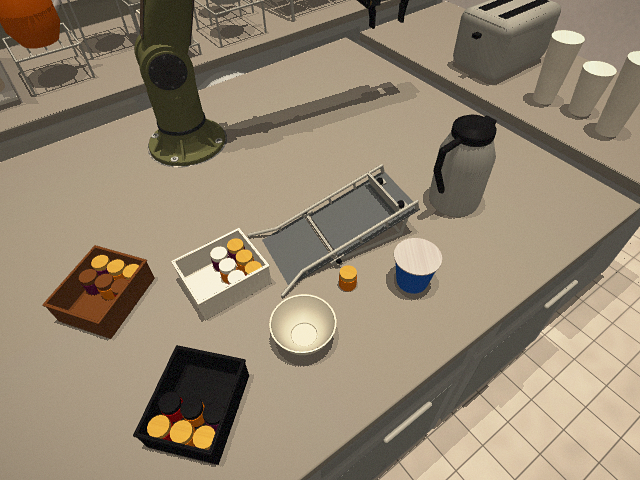

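View pics/side.png

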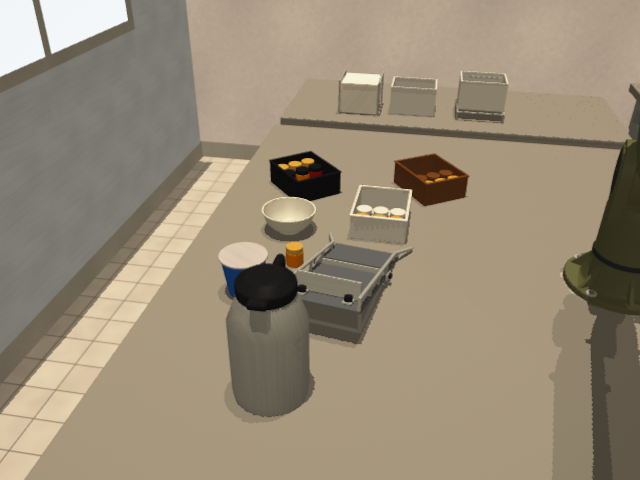

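White tub at scene (222,270) is the target. The look-alikes are the brown tub at (100,290) and the black one at (192,405), and neither is to be touched. The stand's ramp foot faces the tub, at about (285,265). The lip is at about (320,232) and the fence is by the carafe. Next I fit poses.

```bash
cat > fit.py <<'E'
from h import *
P=[]
for c in ['scene','side']:
    p=cams.camera_params(c);d=np.load(c+'_d.npy');m=d>0
    P.append(world(p,*np.nonzero(m),d[m]))
for nm,w in zip(['scene','side'],P):
    # tub rim
    s=w[(w[:,0]>.42)&(w[:,0]<.63)&(w[:,1]>-.28)&(w[:,1]<-.04)]
    r=s[(s[:,2]>.061)&(s[:,2]<.07)]
    print(nm,'tub rim',len(r),r[:,2].mean().round(4),cv2.minAreaRect((r[:,:2]*1000).astype(np.float32)))
    # stand plane
    s=w[(w[:,0]>.49)&(w[:,0]<.63)&(w[:,1]>.0)&(w[:,1]<.27)&(w[:,2]>.004)]
    best=0;rng=np.random.default_rng(0)
    for _ in range(800):
        a=s[rng.choice(len(s),3,False)];n=np.cross(a[1]-a[0],a[2]-a[0]);L=np.linalg.norm(n)
        if L<1e-5: continue
        n/=L; n*=np.sign(n[2]); k=abs((s-a[0])@n)<.002
        if n[2]>.9 and k.sum()>best: best=k.sum();bk=k
    q=s[bk];c0=q.mean(0);n=np.linalg.svd(q-c0,full_matrices=False)[2][2];n*=np.sign(n[2])
    print(nm,'plane',best,len(s),n.round(4),'tilt',np.degrees(np.arccos(n[2])).round(2),'yaw',np.degrees(np.arctan2(-n[1],-n[0])).round(2),c0.round(4))
    np.savez(nm+'_pl.npz',n=n,c=c0,w=w)
E
python3 fit.py
python3 - <<'E'
from h import *
im=cv2.imread('pics/scene.png')[155:325,160:430]
cv2.imwrite('pics/crop1.png',cv2.resize(im,None,fx=2.9,fy=2.9,interpolation=cv2.INTER_CUBIC))
E
```

```text
scene tub rim 863 0.0662 ((507.6418151855469, -176.29766845703125), (210.41854858398438, 167.9847869873047), 88.63702392578125)
scene plane 2419 5299 [-0.0453 -0.2584  0.965 ] tilt 15.21 yaw 80.06 [0.5666 0.1698 0.0471]
side tub rim 487 0.0656 ((507.47344970703125, -174.8399200439453), (214.0761260986328, 166.8739013671875), 88.53517150878906)
side plane 1077 3769 [-0.0432 -0.2557  0.9658] tilt 15.03 yaw 80.41 [0.5629 0.157  0.044 ]
```

View pics/crop1.png

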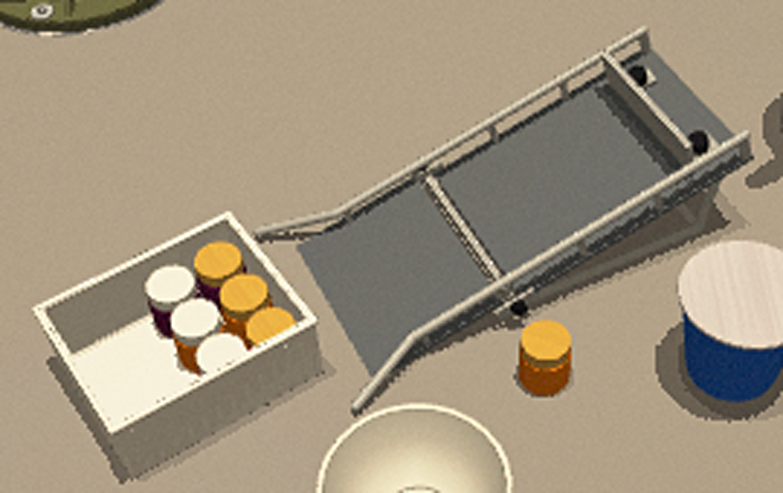

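The crop confirms the white tub: pots at its leading end and an empty bay at the near end. Next I fit its pose, the rods and the lip.

```bash
cat > fit2.py <<'E'
from h import *
from scipy.optimize import least_squares
yaw=np.radians(80.25);Z=[]
for c in ['scene','side']:
    f=np.load(c+'_pl.npz');w=f['w']
    s=w[(w[:,0]>.42)&(w[:,0]<.63)&(w[:,1]>-.28)&(w[:,1]<-.04)&(w[:,2]>.061)&(w[:,2]<.07)][:,:2]
    def res(v):
        a=v[2];q=(s-v[:2])@np.array([[np.cos(a),-np.sin(a)],[np.sin(a),np.cos(a)]])
        dx=abs(q[:,0])-.078;dy=abs(q[:,1])-.063
        return np.where((dx>0)&(dy>0),np.hypot(dx,dy),np.maximum(dx,dy))
    b=min((least_squares(res,[.515,-.15,np.radians(a)],loss='soft_l1',f_scale=.002) for a in (70,80,90,100)),key=lambda r:r.cost)
    print(c,'tub',b.x[:2].round(4),np.degrees(b.x[2]).round(2),np.median(abs(b.fun)).round(4))
    # stand frame: u along climb level, v left, z. normal with 15 deg
    u=np.array([np.cos(yaw),np.sin(yaw),0]);vv=np.array([-u[1],u[0],0])
    X=u*np.cos(np.radians(15))+np.array([0,0,np.sin(np.radians(15))]);N=np.cross(X,vv)
    k=(w[:,0]>.4)&(w[:,0]<.75)&(w[:,1]>-.05)&(w[:,1]<.33)&(w[:,2]>.0)
    q=np.stack([w[k]@X,w[k]@vv,w[k]@N],1)
    h,e=np.histogram(q[:,2],bins=np.arange(-.06,.12,.002));print('  heights',[(round(e[i],3),h[i]) for i in range(len(h)) if h[i]>60])
    np.save(c+'_q.npy',q)
    print('  X',X.round(3),'v',vv.round(3),'N',N.round(3))
E
python3 fit2.py
```

```text
scene tub [ 0.524  -0.1547] 88.97 0.0016
  heights [(np.float64(-0.06), np.int64(166)), (np.float64(-0.058), np.int64(196)), (np.float64(-0.056), np.int64(167)), (np.float64(-0.054), np.int64(188)), (np.float64(-0.052), np.int64(154)), (np.float64(-0.05), np.int64(134)), (np.float64(-0.048), np.int64(120)), (np.float64(-0.046), np.int64(156)), (np.float64(-0.044), np.int64(149)), (np.float64(-0.042), np.int64(146)), (np.float64(-0.04), np.int64(176)), (np.float64(-0.038), np.int64(188)), (np.float64(-0.036), np.int64(219)), (np.float64(-0.034), np.int64(189)), (np.float64(-0.032), np.int64(211)), (np.float64(-0.03), np.int64(235)), (np.float64(-0.028), np.int64(254)), (np.float64(-0.026), np.int64(794)), (np.float64(-0.024), np.int64(2016)), (np.float64(-0.022), np.int64(1332)), (np.float64(-0.02), np.int64(344)), (np.float64(-0.018), np.int64(186)), (np.float64(-0.016), np.int64(546)), (np.float64(-0.014), np.int64(1392)), (np.float64(-0.012), np.int64(985)), (np.float64(-0.01), np.int64(311)), (np.float64(-0.008), np.int64(150)), (np.float64(-0.006), np.int64(87)), (np.float64(-0.0
[... 1258 characters left out ...]
64(297)), (np.float64(-0.018), np.int64(284)), (np.float64(-0.016), np.int64(286)), (np.float64(-0.014), np.int64(863)), (np.float64(-0.012), np.int64(595)), (np.float64(-0.01), np.int64(225)), (np.float64(-0.008), np.int64(173)), (np.float64(-0.006), np.int64(119)), (np.float64(-0.004), np.int64(104)), (np.float64(-0.002), np.int64(122)), (np.float64(0.0), np.int64(166)), (np.float64(0.002), np.int64(260)), (np.float64(0.004), np.int64(358)), (np.float64(0.006), np.int64(172)), (np.float64(0.008), np.int64(119)), (np.float64(0.01), np.int64(105)), (np.float64(0.012), np.int64(103)), (np.float64(0.014), np.int64(142))]
  X [0.164 0.952 0.259] v [-0.986  0.169  0.   ] N [-0.044 -0.255  0.966]
```

```bash
cat > fit3.py <<'E'
from h import *
for c in ['scene','side']:
    q=np.load(c+'_q.npy')
    X,V,H=q.T
    r=(H>-.001)&(H<.009)
    k=r&(X>.16)&(X<.27)
    h,e=np.histogram(V[k],bins=np.arange(-.68,-.42,.004));print(c,'rod v',[(round(e[i],3),int(h[i])) for i in range(len(h)) if h[i]>8])
    v0=(V[k].min()+V[k].max())/2
    for side in (-1,1):
        kk=k&(abs(V-np.median(V[k&((V-v0)*side>0)]))<.006)
        print('  line slope deg',np.degrees(np.polyfit(X[kk],V[kk],1)[0]).round(2),np.polyval(np.polyfit(X[kk],V[kk],1),[.1,.2,.28]).round(4))
    t=(V>-.57)&(V<-.5)
    print('  deck X',np.percentile(X[t&(abs(H+.0228)<.003)],[.5,2,98,99.5]).round(4),'ramp X',np.percentile(X[t&(abs(H+.013)<.003)],[.5,2,98,99.5]).round(4))
    f=t&(H>.005)&(H<.02)&(X>.15);print('  fence top',np.percentile(X[f],[5,50,95]).round(4) if f.any() else None)
E
python3 fit3.py
```

```text
scene rod v [(np.float64(-0.68), 21), (np.float64(-0.676), 21), (np.float64(-0.672), 16), (np.float64(-0.668), 19), (np.float64(-0.664), 12), (np.float64(-0.66), 9), (np.float64(-0.616), 102), (np.float64(-0.612), 63), (np.float64(-0.472), 95), (np.float64(-0.468), 44)]
  line slope deg 0.64 [-0.6146 -0.6135 -0.6126]
  line slope deg 0.54 [-0.47   -0.469  -0.4683]
  deck X [0.1834 0.1863 0.3944 0.3974] ramp X [0.0436 0.0476 0.1794 0.3494]
  fence top [0.3485 0.3504 0.3545]
side rod v [(np.float64(-0.68), 13), (np.float64(-0.676), 12), (np.float64(-0.672), 12), (np.float64(-0.668), 12), (np.float64(-0.664), 11), (np.float64(-0.616), 9), (np.float64(-0.612), 42), (np.float64(-0.608), 35), (np.float64(-0.472), 14), (np.float64(-0.468), 36), (np.float64(-0.464), 26)]
  line slope deg 3.81 [-0.6657 -0.659  -0.6537]
  line slope deg 0.47 [-0.4665 -0.4657 -0.4651]
  deck X [0.1741 0.1771 0.3984 0.3996] ramp X [0.0435 0.0487 0.3558 0.3571]
  fence top [0.3495 0.3538 0.3569]
```

Call:
jog_arm --pt "0 -0.0262 0.0303 0 0 0 0" --pt "0 -0.0262 0.0303 0 0 0 0" --pt "0 -0.0262 0.0303 0 0 0 0" --pt "0 -0.0262 0.0303 0 0 0 0" --pt "0 -0.0262 0.0303 0 0 0 0" --pt "0 -0.0262 0.0303 0 0 0 0" --pt "0 -0.0262 0.0303 0 0 0 0" --pt "0 -0.0262 0.0303 0 0 0 0" --pt "0 -0.0262 0.0303 0 0 0 0" --pt "0 -0.0262 0.0303 0 0 0 0" --pt "0 -0.0262 0.0303 0 0 0 0" --pt "0 -0.0262 0.0303 0 0 0 0"

```text
time_s: 2.2
tool_pos: [0.4296, 0.2451, 0.4052]
tool_rot: [180.0, -0.1, 77.2]
force: [0.9, 0.1, -0.5]
grip_width: 0.0871
```

Call:
jog_arm --pt "0 -0.0262 0.0303 0 0 0 0" --pt "0 -0.0262 0.0303 0 0 0 0" --pt "0 -0.0262 0.0303 0 0 0 0" --pt "0 -0.034 0.0107 0 0 0 0" --pt "0 -0.034 0.0107 0 0 0 0" --pt "0 -0.034 0.0107 0 0 0 0" --pt "0 -0.034 0.0107 0 0 0 0" --pt "0 -0.034 0.0107 0 0 0 0" --pt "0 -0.034 0.0107 0 0 0 0" --pt "0 0 0 0 0 0 0" --pt "0 0 0 0 0 0 0"

```text
time_s: 3.12
tool_pos: [0.5174, -0.0656, 0.4051]
tool_rot: [180.0, -0.0, 76.9]
force: [0.2, 0.7, -0.4]
grip_width: 0.087
```

```bash
cat > fit4.py <<'E'
from h import *
from scipy.optimize import least_squares
print(status.get_obs()['tool_pos'],status.get_obs()['tool_rot'])
p=cams.camera_params('wrist');im,d=cams.read_camera('wrist');save('w1.png',im)
m=d>0;w=world(p,*np.nonzero(m),d[m]);print(p['eye'],w.min(0),w.max(0))
s=w[(w[:,0]>.42)&(w[:,0]<.63)&(w[:,1]>-.28)&(w[:,1]<-.04)&(w[:,2]>.059)&(w[:,2]<.071)];print('rim z',len(s),np.median(s[:,2]) if len(s) else '');s=s[:,:2]
def res(v):
    a=v[2];q=(s-v[:2])@np.array([[np.cos(a),-np.sin(a)],[np.sin(a),np.cos(a)]])
    dx=abs(q[:,0])-.078;dy=abs(q[:,1])-.063
    return np.where((dx>0)&(dy>0),np.hypot(dx,dy),np.maximum(dx,dy))
b=min((least_squares(res,[.523,-.154,np.radians(a)],loss='soft_l1',f_scale=.002) for a in (80,90)),key=lambda r:r.cost)
print('tub',b.x[:2].round(4),np.degrees(b.x[2]).round(2),np.median(abs(b.fun)).round(4))
yaw=np.radians(80.85);u=np.array([np.cos(yaw),np.sin(yaw),0]);vv=np.array([-u[1],u[0],0])
X=u*np.cos(np.radians(15))+np.array([0,0,np.sin(np.radians(15))]);N=np.cross(X,vv)
k=(w[:,0]>.43)&(w[:,0]<.7)&(w[:,1]>-.04)&(w[:,1]<.33)&(w[:,2]>.0)
q=np.stack([w[k]@X,w[k]@vv,w[k]@N],1);x,V,H=q.T
# same quantities for scene/side in the 80.85 axes
A={'wrist':q}
for c in('scene','side'):
    ww=np.load(c+'_pl.npz')['w'];k=(ww[:,0]>.43)&(ww[:,0]<.7)&(ww[:,1]>-.04)&(ww[:,1]<.33)&(ww[:,2]>.0);A[c]=np.stack([ww[k]@X,ww[k]@vv,ww[k]@N],1)
for c,q in A.items():
    x,V,H=q.T
    L=V[(H>-.001)&(H<.012)&(x>.12)&(x<.3)]
    h,e=np.histogram(L,bins=np.arange(-.66,-.42,.003));print(c,'rods',[(round(float(e[i]),3),int(h[i])) for i in range(len(h)) if h[i]>25])
    for lo,hi,a,b in((-.030,-.018,.19,.34),(-.018,-.008,.06,.16)):
        k=(H>lo)&(H<hi)&(x>a)&(x<b)&(abs(V+.55)<.05)
        if k.sum()>50: print('  H',np.median(H[k]).round(4),'slope',np.degrees(np.polyfit(x[k],H[k],1)[0]).round(2))
print('axes',u,vv)
E
python3 fit4.py
```

```text
[ 0.5173724  -0.0655947   0.40509885] [ 1.79960998e+02 -1.17072483e-02  7.69192831e+01]
[ 0.4449342  -0.04906619  0.38547878] [ 0.2397067  -0.43774316 -0.64214026] [1.78521409 0.29640157 0.34681241]
rim z 3665 0.06525797679299605
tub [ 0.5204 -0.1548] 88.91 0.0015
wrist rods [(-0.615, 82), (-0.612, 147), (-0.609, 140), (-0.474, 81), (-0.471, 681), (-0.468, 724), (-0.465, 405)]
  H -0.0217 slope 0.06
  H -0.0119 slope 0.04
scene rods [(-0.618, 137), (-0.615, 94), (-0.612, 45), (-0.474, 120), (-0.471, 91)]
  H -0.0211 slope -0.02
  H -0.0111 slope -0.04
side rods [(-0.615, 36), (-0.612, 78), (-0.471, 40), (-0.468, 71)]
  H -0.0208 slope 0.34
  H -0.0109 slope -0.07
axes [0.15901969 0.98727541 0.        ] [-0.98727541  0.15901969  0.        ]
```

View pics/w1.png

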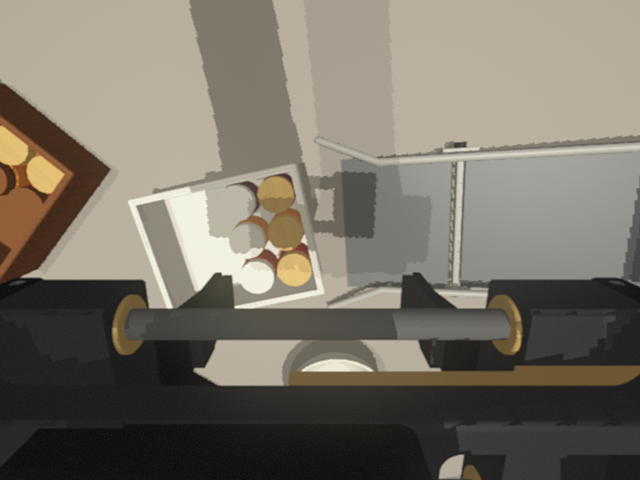

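The wrist view shows the white tub at about (230,235), turned some 8° from the ramp, the lip at column 455 and the brown tub clear at far left. The fits agree to about 3 mm. Moving over the near wall now.

Call:
jog_arm --pt "0.6 -0.0324 0.0081 0 0 0 0" --pt "0.6 -0.0324 0.0081 0 0 0 0" --pt "0.6 -0.0324 0.0081 0 0 0 0" --pt "0.6 -0.0324 0.0081 0 0 0 0" --pt "0.6 -0.0324 0.0081 0 0 0 0" --pt "0.6 0 0 0.03 0 0 -6.04" --pt "0.6 0 0 0.03 0 0 -6.04" --pt "0.6 0 0 0.03 0 0 0" --pt "0.6 0 0 0.03 0 0 0" --pt "0.6 0 0 0.015 0 0 0" --pt "0.6 0 0 0 0 0 0" --grip_force 25

```text
time_s: 4.08
tool_pos: [0.5206, -0.2269, 0.2656]
tool_rot: [-179.6, -0.2, 89.5]
force: [-0.4, 0.4, -0.1]
grip_width: 0.0355
```

Run:
```python
from h import *
for c in('wrist','side'):
    im,d=cams.read_camera(c);save(c+'2.png',im)
a=cv2.imread('pics/wrist2.png');b=cv2.imread('pics/side2.png')[130:330,270:510]
b=cv2.resize(b,None,fx=1.5,fy=1.5);a=cv2.resize(a,(400,300))
cv2.imwrite('pics/c2.png',np.hstack([a,b[:300,:380]]))
```

```text
(no output)
```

View pics/c2.png

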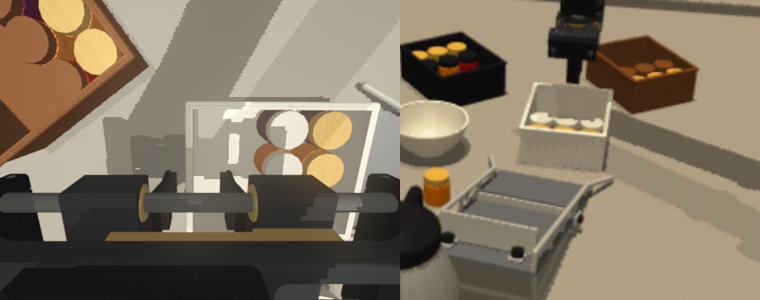

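Call:
jog_arm --pt "0.6 -0.005 0 0.01 0 0 0" --pt "0.6 0 0 0.015 0 0 0" --pt "0.6 0 0 0.015 0 0 0" --pt "0.6 0 0 0.01 0 0 0" --pt "0.6 0 0 0 0 0 0" --pt "0.8 0 0 0 0 0 0" --pt "0.9 0 0 0 0 0 0" --pt "1 0 0 0 0 0 0" --pt "1 0 0 0 0 0 0" --pt "1 0 0 0 0 0 0" --pt "1 0 0 0 0 0 0" --grip_force 25

```text
time_s: 5.1
tool_pos: [0.5216, -0.2342, 0.2202]
tool_rot: [180.0, -0.1, 89.3]
force: [-0.5, 3.8, 2.7]
grip_width: 0.0041
```

Call:
jog_arm --pt "1 0 -0.0028 0 0 0 2.03" --pt "1 0 -0.0028 0 0 0 2.03" --pt "1 0 -0.0028 0 0 0 2.03" --pt "1 0 -0.0028 0 0 0 2.03" --pt "1 0 0 0 0 0 0" --pt "1 0.005 0 0 0 0 0" --pt "1 0.005 0 0 0 0 0" --pt "1 0.005 0 0 0 0 0" --pt "1 0.005 0 0 0 0 0" --pt "1 0.005 0 0 0 0 0" --pt "1 0 0 0 0 0 0"

```text
time_s: 6.02
tool_pos: [0.5143, -0.2096, 0.2202]
tool_rot: [179.9, 0.1, 81.2]
force: [-0.6, -3.8, 2.6]
grip_width: 0.0037
```

```bash
cat > look.py <<'E'
from h import *
from scipy.optimize import least_squares
import sys
o=status.get_obs();print(o['time_s'],o['tool_pos'].round(4),o['tool_rot'].round(2),o['force'].round(1))
yaw=np.radians(80.85);u=np.array([np.cos(yaw),np.sin(yaw)]);v=np.array([-u[1],u[0]])
print('tool u,v+.541',o['tool_pos'][:2]@u,o['tool_pos'][:2]@v+.541)
im,d=cams.read_camera('scene');p=cams.camera_params('scene');save(sys.argv[1],im)
m=d>0;w=world(p,*np.nonzero(m),d[m])
s=w[(w[:,0]>.42)&(w[:,0]<.62)&(w[:,1]>-.28)&(w[:,1]<.0)&(w[:,2]>.060)&(w[:,2]<.07)][:,:2]
q=np.stack([s@u,s@v+.541],1)
def res(x):
    a=x[2];r=(q-x[:2])@np.array([[np.cos(a),-np.sin(a)],[np.sin(a),np.cos(a)]])
    dx=abs(r[:,0])-.078;dy=abs(r[:,1])-.063
    return np.where((dx>0)&(dy>0),np.hypot(dx,dy),np.maximum(dx,dy))
b=least_squares(res,[o['tool_pos'][:2]@u+.078,0,0],loss='soft_l1',f_scale=.002)
print('tub u,v,yaw rel stand',b.x[:2].round(4),np.degrees(b.x[2]).round(2),np.median(abs(b.fun)).round(4))
E
python3 look.py s3.png
```

```text
6.0167 [ 0.5143 -0.2096  0.2202] [1.7993e+02 7.0000e-02 8.1240e+01] [-0.6 -3.8  2.6]
tool u,v+.541 -0.1251111213797796 -6.949786531784685e-05
tub u,v,yaw rel stand [-0.046  -0.0009] 0.35 0.0018
```

Call:
jog_arm --pt "0.84 0 0 0 0 0 0" --pt "0.84 0 0 0 0 0 0" --pt "0.84 0.005 0 0 0 0 0" --pt "0.84 0.005 0 0 0 0 0" --pt "0.84 0.005 0 0 0 0 0" --pt "0.84 0.003 0 0 0 0 0" --pt "0.84 0.0031 0 0.0002 0 0.484 0" --pt "0.84 0.0031 0 0.0002 0 0.484 0" --pt "0.84 0.0031 0 0.0002 0 0.484 0" --pt "0.84 0.0031 0 0.0002 0 0.484 0"

```text
time_s: 6.9
tool_pos: [0.5184, -0.1807, 0.2195]
tool_rot: [179.9, -1.8, 81.1]
force: [-0.9, -7.9, 0.9]
grip_width: 0.014
```

```bash
python3 look.py s4.png
```

```text
6.9 [ 0.5184 -0.1807  0.2195] [179.94  -1.82  81.15] [-0.9 -7.9  0.9]
tool u,v+.541 -0.09600878123187176 0.00042972435098420636
tub u,v,yaw rel stand [-0.0177 -0.0017] 0.29 0.0015
```

Call:
jog_arm --pt "0.84 0.0031 0 0.0003 0 0.484 0" --pt "0.84 0.0031 0 0.0003 0 0.484 0" --pt "0.84 0.0031 0 0.0003 0 0.484 0" --pt "0.84 0.0031 0 0.0003 0 0.484 0" --pt "0.84 0.0031 0 0.0004 0 0.484 0" --pt "0.84 0.0031 0 0.0004 0 0.484 0" --pt "0.84 0.0031 0 0.0004 0 0.484 0" --pt "0.84 0.0031 0 0.0005 0 0.484 0" --pt "0.84 0.0031 0 0.0006 0 0.484 0" --pt "0.84 0.0031 0 0.0006 0 0.484 0"

```text
time_s: 7.78
tool_pos: [0.5237, -0.1514, 0.2186]
tool_rot: [179.8, -6.6, 81.1]
force: [-1.3, -9.9, 6.8]
grip_width: 0.0136
```

Run:
```python
from h import *
o=status.get_obs();u=np.array([.15902,.98728]);v=np.array([-.98728,.15902]);print(o['tool_pos'][:2]@u,o['tool_pos'][:2]@v+.541,o['tool_rot'],o['force'])
ims=[]
for c,(r0,r1,c0,c1) in (('scene',(150,330,160,430)),('side',(150,330,270,440))):
    im,d=cams.read_camera(c);a=im[r0:r1,c0:c1];ims.append(cv2.resize(a,None,fx=1.75,fy=1.75))
save('c5.png',np.hstack(ims))
```

```text
-0.06623449548899293 -0.00010641267462740966 [179.78607658  -6.55969947  81.09597775] [-1.28122813 -9.85018189  6.77641343]
```

View pics/c5.png

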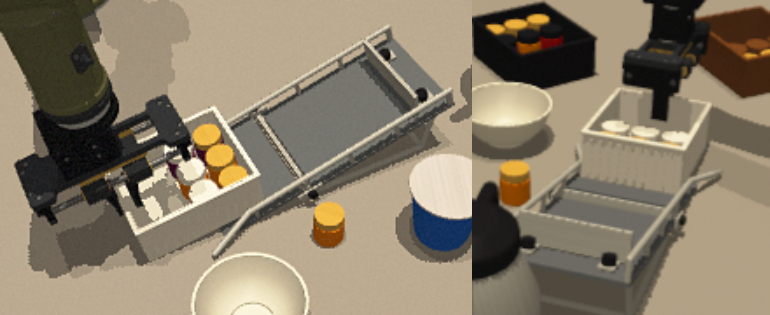

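Call:
jog_arm --pt "0.84 0.0031 0 0.0001 0 0.484 0" --pt "0.84 0.0031 0 0.0002 0 0.484 0" --pt "0.84 0.0031 0 0.0003 0 0.484 0" --pt "0.84 0.0031 0 0.0004 0 0.484 0" --pt "0.84 0.0031 0 0.0006 0 0.484 0" --pt "0.84 0.0031 0 0.0007 0 0.484 0" --pt "0.84 0.0031 0 0.0008 0 0.484 0" --pt "0.84 0.0031 0 0.0008 0 0.484 0"

```text
time_s: 8.55
tool_pos: [0.527, -0.1244, 0.2169]
tool_rot: [180.0, -10.6, 81.2]
force: [-0.2, -5.3, -1.9]
grip_width: 0.0141
```

Call:
jog_arm --pt "0.84 0.003 0 0.001 0 0.484 0" --pt "0.84 0.003 0 0.001 0 0.484 0" --pt "0.84 0.003 0 0.001 0 0.484 0" --pt "0.84 0.003 0 0.001 0 0.484 0" --pt "0.84 0.003 0 0.0011 0 0.484 0" --pt "0.84 0.003 0 0.0011 0 0.484 0" --pt "0.84 0.003 0 0.0012 0 0.484 0"

```text
time_s: 9.13
tool_pos: [0.5306, -0.1032, 0.2145]
tool_rot: [179.9, -13.9, 81.1]
force: [-1.5, -6.0, 1.8]
grip_width: 0.0138
```

Run:
```python
from h import *
o=status.get_obs();u=np.array([.15902,.98728]);v=np.array([-.98728,.15902]);print(o['tool_pos'][:2]@u,o['tool_pos'][:2]@v+.541,o['tool_rot'],o['force'])
z=R.from_euler('xyz',o['tool_rot'],degrees=True).as_matrix()[:,2]
b=o['tool_pos']+.22*z;print('pivot u,z',b[:2]@u-.007,b[2])
ims=[]
for c,(r0,r1,c0,c1) in (('scene',(150,330,160,430)),('side',(150,330,270,440))):
    im,d=cams.read_camera(c);a=im[r0:r1,c0:c1];ims.append(cv2.resize(a,None,fx=1.75,fy=1.75))
save('c6.png',np.hstack(ims))
```

```text
-0.017519230224349945 0.0007054291924307732 [179.91427938 -13.93431122  81.14692096] [-1.54537617 -5.96646266  1.82099003]
pivot u,z 0.028459994891570875 0.0010227368849212715
```

View pics/c6.png

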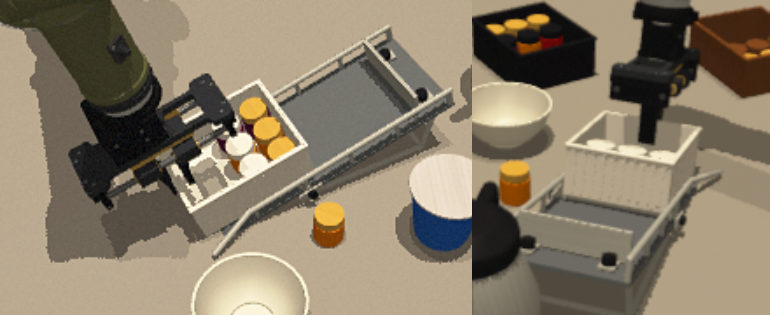

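Call:
jog_arm --pt "0.84 0.0039 0 0.0012 0 0.25 0" --pt "0.84 0.0039 0 0.0012 0 0.25 0" --pt "0.84 0.0039 0 0.0012 0 0.25 0" --pt "0.84 0.0039 0 0.001 0 0.25 0" --pt "0.84 0.004 0 0 0 0 0" --pt "0.84 0.005 0 0 0 0 0" --pt "0.84 0.005 0 0 0 0 0" --pt "0.84 0.005 0 0 0 0 0"

```text
time_s: 9.9
tool_pos: [0.5358, -0.0695, 0.2188]
tool_rot: [179.9, -14.9, 81.1]
force: [-1.2, -8.7, 0.9]
grip_width: 0.0141
```

Call:
jog_arm --pt "0.84 0.004 0 0 0 0 0" --pt "0.84 0.004 0 0 0 0 0" --pt "0.84 0.004 0 0 0 0 0" --pt "0.84 0.004 0 0 0 0 0" --pt "0.84 0.004 0 0 0 0 0" --pt "0.84 0.004 0 0 0 0 0" --pt "0.84 0.004 0 0 0 0 0" --pt "0.84 0.004 0 0 0 0 0" --pt "0.84 0.004 0 0 0 0 0" --pt "0.84 0.004 0 0 0 0 0"

```text
time_s: 10.73
tool_pos: [0.5421, -0.0322, 0.2298]
tool_rot: [179.8, -14.8, 81.1]
force: [-1.3, -10.0, 5.9]
grip_width: 0.0138
```

```bash
cat > snap.py <<'E'
from h import *
import sys
o=status.get_obs();u=np.array([.15902,.98728]);v=np.array([-.98728,.15902])
Rm=R.from_euler('xyz',o['tool_rot'],degrees=True).as_matrix()
b=o['tool_pos']+.22*Rm[:,2]-.007*Rm[:,0]
print('v',o['tool_pos'][:2]@v+.541,'slope dist past foot',(b[:2]@u-.047)/np.cos(np.radians(15)),'z',b[2],'force tool',(Rm.T@o['force']).round(1))
ims=[]
for c,(r0,r1,c0,c1) in (('scene',(150,330,160,430)),('side',(150,330,270,440))):
    im,d=cams.read_camera(c);np.save('d_'+c+'.npy',d);a=im[r0:r1,c0:c1];ims.append(cv2.resize(a,None,fx=1.75,fy=1.75))
save(sys.argv[1],np.hstack(ims))
E
python3 snap.py c7.png
```

```text
v 0.0006657445796018902 slope dist past foot 0.059073553464768294 z 0.015351629765994303 force tool [-8.2  0.2 -8.2]
```

View pics/c7.png

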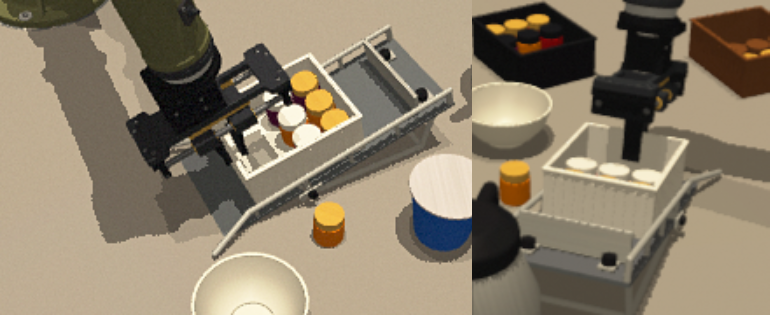

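The tub sits square between the rods with its front over the deck. The 8 N along the tool's axis shows it is tipping nose-down and binding in the finger slot, so I'll ease off and re-tilt.

Call:
jog_arm --pt "0.72 -0.001 0 0 0 0 0" --pt "0.72 0 0 0 0 0 0" --pt "0.72 0 0 -0.004 0 0 0" --pt "0.72 0.0038 0 -0.002 0 -1 0" --pt "0.72 0.0038 0 -0.002 0 -1 0" --pt "0.72 0.0038 0 -0.002 0 -1 0" --pt "0.72 0.0038 0 0 0 -1 0" --pt "0.72 0.0038 0 0 0 -1 0" --pt "0.72 0 0 0 0 0 0"

```text
time_s: 11.58
tool_pos: [0.5443, -0.0128, 0.2428]
tool_rot: [-180.0, -10.0, 81.3]
force: [0.4, 0.0, 0.0]
grip_width: 0.0242
```

```bash
cat > tubfit.py <<'E'
from h import *
from scipy.optimize import least_squares
import sys
# rim plane of tub in deck-frame from scene camera, mask by network
yaw=np.radians(80.85);u=np.array([np.cos(yaw),np.sin(yaw),0]);vv=np.array([-u[1],u[0],0])
X=u*np.cos(np.radians(15))+np.array([0,0,np.sin(np.radians(15))]);N=np.cross(X,vv)
o=status.get_obs();Rm=R.from_euler('xyz',o['tool_rot'],degrees=True).as_matrix()
print('force tool',(Rm.T@o['force']).round(1),'pitch',o['tool_rot'][1].round(2),'tips deck',((o['tool_pos']+.182*Rm[:,2])@X-.1755).round(4),((o['tool_pos']+.182*Rm[:,2])@N+.0215).round(4))
for c in ('scene','side'):
    im,d=cams.read_camera(c);p=cams.camera_params(c);save('t_'+c+sys.argv[1]+'.png',im)
    m=(d>0);w=world(p,*np.nonzero(m),d[m]);px=im[m].astype(int)
    q=np.stack([w@X-.1755,w@vv+.541,w@N+.0215],1)
    white=(px.min(1)>120)&(px.max(1)-px.min(1)<45)
    # side walls' tops: |y|~63, height > 45
    for nm,k in (('L',abs(q[:,1]-.063)<.006),('R',abs(q[:,1]+.063)<.006)):
        k=k&white&(q[:,2]>.045)&(q[:,2]<.1)&(q[:,0]>-.15)&(q[:,0]<.2)
        if k.sum()<20: continue
        x,z=q[k,0],q[k,2];bins=np.arange(x.min(),x.max(),.01);i=np.digitize(x,bins)
        t=np.array([(np.mean(x[i==j]),np.percentile(z[i==j],90)) for j in set(i) if (i==j).sum()>3])
        if len(t)>3: print(c,nm,'x range',np.percentile(x,[1,99]).round(4),'rim line slope deg',np.degrees(np.arctan(np.polyfit(*t.T,1)[0])).round(1),'rim z at ends',np.polyval(np.polyfit(*t.T,1),[t[:,0].min(),t[:,0].max()]).round(4))
    k=white&(abs(q[:,1])<.05)&(q[:,2]>.055)&(q[:,0]<.05); k2=white&(abs(q[:,1])<.05)&(q[:,2]>.055)&(q[:,0]>.05)
    if k.sum()>5: print(c,'near wall top x,z',np.median(q[k],0).round(4))
    if k2.sum()>5: print(c,'far wall top',np.median(q[k2],0).round(4))
E
python3 tubfit.py 8
```

```text
force tool [0.1 0.3 0. ] pitch -10.04 tips deck -0.057 0.0555
scene R x range [-0.0643  0.0966] rim line slope deg -5.9 rim z at ends [0.0827 0.0666]
scene near wall top x,z [-0.5301 -0.0083  0.1191]
scene far wall top [ 0.0947 -0.001   0.0649]
side L x range [-0.0472  0.0986] rim line slope deg -6.4 rim z at ends [0.0798 0.0656]
side R x range [-0.068   0.0978] rim line slope deg -4.2 rim z at ends [0.0787 0.0672]
side near wall top x,z [-2.1989e+00  1.2000e-03  4.7630e-01]
side far wall top [0.0959 0.0041 0.0638]
```

Call:
jog_arm --pt "0.72 0.0034 0 0 0 0.166 0" --pt "0.72 0.0034 0 0 0 0.166 0" --pt "0.72 0.0034 0 0 0 0.166 0" --pt "0.72 0.0034 0 0 0 0.166 0" --pt "0.72 0.0034 0 0 0 0.166 0" --pt "0.72 0.0034 0 0 0 0.166 0"

```text
time_s: 12.18
tool_pos: [0.547, 0.0048, 0.246]
tool_rot: [-180.0, -11.0, 81.1]
force: [-1.1, -4.5, -3.5]
grip_width: 0.0247
```

```bash
python3 tubfit.py 9
```

```text
force tool [-5.2 -0.4  2.6] pitch -10.99 tips deck -0.036 0.0538
scene R x range [-0.0437  0.1153] rim line slope deg -5.1 rim z at ends [0.0812 0.0677]
scene near wall top x,z [-0.5366 -0.0078  0.1207]
scene far wall top [ 0.0872 -0.0082  0.0627]
side L x range [-0.0271  0.1184] rim line slope deg -5.5 rim z at ends [0.0781 0.0658]
side R x range [-0.0455  0.1187] rim line slope deg -4.1 rim z at ends [0.0775 0.0664]
side near wall top x,z [-2.2036e+00  2.2000e-03  4.9240e-01]
side far wall top [0.114  0.0008 0.0575]
```

Call:
jog_arm --pt "0.72 0.0034 0 0.0004 0 0.166 0" --pt "0.72 0.0034 0 0.0003 0 0.166 0" --pt "0.72 0.0034 0 0.0003 0 0.166 0" --pt "0.72 0.0034 0 0.0002 0 0.166 0" --pt "0.72 0.0034 0 0.0002 0 0.166 0" --pt "0.72 0.0034 0 0.0002 0 0.166 0"

```text
time_s: 12.78
tool_pos: [0.5503, 0.0256, 0.2489]
tool_rot: [-180.0, -12.0, 81.2]
force: [-0.1, -4.2, -3.1]
grip_width: 0.0244
```

```bash
python3 tubfit.py 10
```

```text
force tool [-4.7  0.5  2.1] pitch -12.04 tips deck -0.0115 0.0509
scene R x range [-0.0204  0.1403] rim line slope deg -3.9 rim z at ends [0.0775 0.0667]
scene near wall top x,z [-0.5411 -0.008   0.1216]
scene far wall top [ 0.0751 -0.0062  0.0569]
side L x range [-0.0081  0.1436] rim line slope deg -4.4 rim z at ends [0.0766 0.0658]
side R x range [-0.0206  0.1422] rim line slope deg -2.9 rim z at ends [0.0747 0.0667]
side near wall top x,z [-2.206e+00  2.000e-03  4.972e-01]
side far wall top [0.1392 0.0074 0.0579]
```

Call:
jog_arm --pt "0.72 0.0013 0 0.0003 0 0.06 0" --pt "0.72 0.0013 0 0.0003 0 0.06 0" --pt "0.72 0.0013 0 0.0002 0 0.06 0" --pt "0.72 0.0013 0 0.0002 0 0.06 0" --pt "0.72 0.0013 0 0.0002 0 0.06 0" --pt "0.72 0.0013 0 0.0002 0 0.06 0" --pt "0.72 0.0013 0 0.0001 0 0.06 0"

```text
time_s: 13.47
tool_pos: [0.5521, 0.0324, 0.25]
tool_rot: [179.9, -12.3, 81.1]
force: [-2.2, -8.2, 2.5]
grip_width: 0.0247
```

```bash
python3 tubfit.py 11
```

```text
force tool [-7.7 -0.9 -4.3] pitch -12.34 tips deck -0.0035 0.0502
scene R x range [-0.0116  0.1486] rim line slope deg -3.7 rim z at ends [0.0765 0.0663]
scene near wall top x,z [-0.5415 -0.0076  0.122 ]
scene far wall top [ 0.0841 -0.0102  0.0571]
side L x range [-0.007   0.1507] rim line slope deg -4.0 rim z at ends [0.0767 0.0657]
side R x range [-0.0154  0.1491] rim line slope deg -2.0 rim z at ends [0.073  0.0674]
side near wall top x,z [-2.206   0.0024  0.4981]
side far wall top [0.1465 0.0072 0.0616]
```

Call:
jog_arm --pt "0.72 0.0008 0 -0.0004 0 0.04 0" --pt "0.72 0.0008 0 -0.0002 0 0.04 0" --pt "0.72 0.0008 0 0 0 0.04 0" --pt "0.72 0.0008 0 0 0 0.04 0" --pt "0.72 0.0008 0 0 0 0.04 0"

```text
time_s: 13.98
tool_pos: [0.5525, 0.0371, 0.2511]
tool_rot: [179.9, -12.6, 81.1]
force: [-0.6, -5.6, -1.1]
grip_width: 0.0244
```

```bash
python3 tubfit.py 12
```

```text
force tool [-5.7  0.3 -0.1] pitch -12.59 tips deck 0.0021 0.05
scene R x range [-0.0067  0.1536] rim line slope deg -3.3 rim z at ends [0.076  0.0668]
scene near wall top x,z [-0.5403 -0.0081  0.1215]
scene far wall top [ 0.0907 -0.0072  0.0581]
side L x range [-0.004  0.155] rim line slope deg -3.6 rim z at ends [0.076  0.0661]
side R x range [-0.0092  0.1551] rim line slope deg -3.3 rim z at ends [0.0753 0.0661]
side near wall top x,z [-2.2064e+00  1.6000e-03  4.9820e-01]
side far wall top [0.1523 0.0009 0.0616]
```

Call:
jog_arm --pt "0.72 0.0008 0 0 0 0.04 0" --pt "0.72 0.0008 0 0 0 0.04 0" --pt "0.72 0.0008 0 0 0 0.04 0" --pt "0.72 0.0008 0 0 0 0.04 0"

```text
time_s: 14.42
tool_pos: [0.5529, 0.0403, 0.2517]
tool_rot: [180.0, -12.8, 81.2]
force: [-0.9, -5.9, -1.6]
grip_width: 0.0245
```

```bash
python3 tubfit.py 13
```

```text
force tool [-6.2  0.   0.3] pitch -12.76 tips deck 0.0058 0.0497
scene R x range [-0.0033  0.1566] rim line slope deg -3.7 rim z at ends [0.0765 0.0668]
scene near wall top x,z [-0.5392 -0.008   0.1212]
scene far wall top [ 0.0957 -0.0052  0.0577]
side L x range [0.0044 0.1589] rim line slope deg -3.7 rim z at ends [0.075  0.0661]
side R x range [-0.0075  0.1581] rim line slope deg -3.4 rim z at ends [0.0749 0.0655]
side near wall top x,z [-2.2052e+00  1.9000e-03  5.0030e-01]
side far wall top [0.1561 0.0073 0.0624]
```

Call:
jog_arm --pt "0.72 0.0008 0 0 0 0.04 0" --pt "0.72 0.0008 0 0 0 0.04 0" --pt "0.72 0.0008 0 0 0 0.04 0"

```text
time_s: 14.77
tool_pos: [0.5532, 0.0426, 0.2522]
tool_rot: [180.0, -12.9, 81.1]
force: [-0.5, -4.8, -1.1]
grip_width: 0.0244
```

```bash
python3 tubfit.py 14
```

```text
force tool [-4.9  0.3 -0. ] pitch -12.88 tips deck 0.0086 0.0496
scene R x range [-0.0007  0.1594] rim line slope deg -3.6 rim z at ends [0.0765 0.0667]
scene near wall top x,z [-0.5403 -0.0081  0.1215]
scene far wall top [ 0.0956 -0.0088  0.0635]
side L x range [0.0093 0.1611] rim line slope deg -3.6 rim z at ends [0.0754 0.0661]
side R x range [-0.0022  0.1617] rim line slope deg -3.1 rim z at ends [0.0745 0.0661]
side near wall top x,z [-2.2064e+00  2.0000e-03  5.0040e-01]
side far wall top [ 0.1593 -0.0002  0.0621]
```

Call:
jog_arm --pt "0.72 0.0007 0 0 0 0.03 0" --pt "0.72 0.0007 0 0 0 0.03 0" --pt "0.72 0.0007 0 0 0 0.03 0"

```text
time_s: 15.12
tool_pos: [0.5535, 0.0447, 0.2526]
tool_rot: [180.0, -13.0, 81.2]
force: [-2.0, -6.3, -1.4]
grip_width: 0.0245
```

Call:
jog_arm --pt "0.72 0.0007 0 0 0 0.03 0" --pt "0.72 0.0007 0 0 0 0.03 0" --pt "0.72 0 0 0 0 0 0"

```text
time_s: 15.37
tool_pos: [0.5536, 0.0467, 0.2528]
tool_rot: [180.0, -13.1, 81.2]
force: [-1.2, -3.4, -2.1]
grip_width: 0.0245
```

```bash
python3 tubfit.py 15
```

```text
force tool [-3.9 -0.7  1.2] pitch -13.08 tips deck 0.0134 0.0491
scene R x range [0.004  0.1644] rim line slope deg -3.3 rim z at ends [0.0757 0.0668]
scene near wall top x,z [-0.5402 -0.0082  0.1213]
scene far wall top [ 0.1042 -0.0044  0.064 ]
side L x range [0.0066 0.1662] rim line slope deg -3.4 rim z at ends [0.0752 0.0662]
side R x range [0.0029 0.1672] rim line slope deg -2.9 rim z at ends [0.0742 0.0663]
side near wall top x,z [-2.204   0.0028  0.5004]
side far wall top [0.1636 0.0032 0.0625]
```

Call:
jog_arm --pt "0.72 0.0007 0 0 0 0.03 0" --pt "0.72 0.0007 0 0 0 0.03 0" --pt "0.72 0.0007 0 0 0 0.03 0" --pt "0.72 0 0 0 0 0 0"

```text
time_s: 15.8
tool_pos: [0.5539, 0.0492, 0.2533]
tool_rot: [-180.0, -13.2, 81.2]
force: [-0.9, -4.5, -2.6]
grip_width: 0.0243
```

```bash
python3 tubfit.py 16
```

```text
force tool [-5.1 -0.2  1.5] pitch -13.18 tips deck 0.0163 0.0489
scene R x range [0.0075 0.1672] rim line slope deg -3.3 rim z at ends [0.0755 0.0666]
scene near wall top x,z [-0.5393 -0.0082  0.1212]
scene far wall top [ 0.1064 -0.0094  0.0636]
side L x range [0.0166 0.1684] rim line slope deg -3.4 rim z at ends [0.0748 0.066 ]
side R x range [0.0049 0.169 ] rim line slope deg -2.7 rim z at ends [0.0736 0.066 ]
side near wall top x,z [-2.2081e+00  1.3000e-03  5.0200e-01]
side far wall top [ 0.1663 -0.0013  0.0628]
```

Call:
jog_arm --pt "0.72 0.0006 0 0.0003 0 0.03 0" --pt "0.72 0.0006 0 0.0002 0 0.03 0" --pt "0.72 0 0 0 0 0 0"

```text
time_s: 16.15
tool_pos: [0.5541, 0.0503, 0.253]
tool_rot: [-180.0, -13.2, 81.2]
force: [-0.9, -4.7, -3.2]
grip_width: 0.0242
```

Call:
jog_arm --pt "0.72 0.0006 0 0 0 0.03 0" --pt "0.72 0.0006 0 0 0 0.03 0" --pt "0.72 0 0 0 0 0 0"

```text
time_s: 16.4
tool_pos: [0.5544, 0.0515, 0.2534]
tool_rot: [180.0, -13.3, 81.2]
force: [-1.1, -3.6, -2.7]
grip_width: 0.0246
```

```bash
python3 tubfit.py 17
```

```text
force tool [-4.2 -0.6  1.8] pitch -13.3 tips deck 0.0189 0.0483
scene R x range [0.0097 0.1703] rim line slope deg -3.3 rim z at ends [0.0751 0.0659]
scene near wall top x,z [-0.5401 -0.008   0.1213]
scene far wall top [ 0.1159 -0.0081  0.0642]
side L x range [0.0144 0.1718] rim line slope deg -3.4 rim z at ends [0.0741 0.0655]
side R x range [0.0081 0.1719] rim line slope deg -1.7 rim z at ends [0.0715 0.0667]
side near wall top x,z [-2.2071e+00  1.8000e-03  5.0140e-01]
side far wall top [0.1692 0.0004 0.0626]
```

Call:
jog_arm --pt "0.72 -0.001 0 0 0 0 0" --pt "0.72 -0.002 0 0 0 0 0" --pt "0.72 0 0 0 0 0 0"

```text
time_s: 16.75
tool_pos: [0.5539, 0.0487, 0.2527]
tool_rot: [-180.0, -13.3, 81.2]
force: [-0.3, -2.7, -2.3]
grip_width: 0.0248
```

```bash
python3 tubfit.py 18
python3 - <<'E'
import cv2,numpy as np
a=cv2.imread('pics/t_scene18.png')[155:300,230:430];b=cv2.imread('pics/t_side18.png')[195:340,270:420]
cv2.imwrite('pics/c8.png',np.hstack([cv2.resize(x,None,fx=2.25,fy=2.25,interpolation=2) for x in(a,b)]))
E
```

```text
force tool [-3.2  0.1  1.6] pitch -13.34 tips deck 0.0161 0.0485
scene R x range [0.0074 0.167 ] rim line slope deg -0.1 rim z at ends [0.0668 0.0664]
scene near wall top x,z [-0.5396 -0.0083  0.1211]
scene far wall top [ 0.1647 -0.0086  0.0657]
side L x range [0.0074 0.1689] rim line slope deg -0.0 rim z at ends [0.0662 0.0661]
side R x range [0.0067 0.1686] rim line slope deg 0.9 rim z at ends [0.0642 0.0667]
side near wall top x,z [-2.2079  0.003   0.5046]
side far wall top [ 0.1661 -0.0009  0.0627]
```

View pics/c8.png

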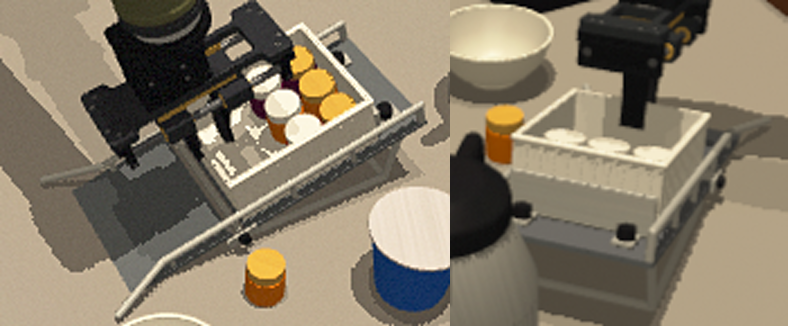

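The picture agrees with the fit: the rim is parallel to the deck, the near wall is behind the lip (scene crop about 210,185) and the tub is between the rods. Next I back the outer finger off, go deeper and narrow the slot.

Call:
jog_arm --pt "0.72 -0.003 0 0 0 0 0" --pt "0.72 -0.004 0 0 0 0 0" --pt "0.72 -0.003 0 0 0 0 0" --pt "0.72 -0.0027 0 0.003 0 0.85 0" --pt "0.72 -0.0027 0 0.003 0 0.85 0" --pt "0.72 0 0 0.003 0 0 0" --pt "0.72 0 0 0.003 0 0 0" --pt "0.72 0 0 0 0 0 0"

```text
time_s: 17.52
tool_pos: [0.5517, 0.0369, 0.2366]
tool_rot: [-179.9, -15.0, 81.2]
force: [-0.5, -0.1, -0.4]
grip_width: 0.0242
```

```bash
python3 tubfit.py 19
```

```text
force tool [-0.3 -0.5  0.4] pitch -14.98 tips deck 0.0056 0.0359
scene L x range [0.0679 0.1681] rim line slope deg 0.8 rim z at ends [0.0663 0.0675]
scene R x range [0.0055 0.1665] rim line slope deg -0.0 rim z at ends [0.0668 0.0667]
scene near wall top x,z [-0.5381 -0.0083  0.1208]
scene far wall top [ 0.1644 -0.0035  0.066 ]
side L x range [0.0069 0.1696] rim line slope deg -0.2 rim z at ends [0.0667 0.066 ]
side R x range [0.0062 0.1694] rim line slope deg 0.9 rim z at ends [0.0635 0.0661]
side near wall top x,z [-2.2096  0.0037  0.495 ]
side far wall top [0.1654 0.0013 0.0625]
```

Call:
jog_arm --pt "0.84 0 0 0 0 0 0" --pt "0.84 0 0 0 0 0 0" --pt "0.84 -0.001 0 0 0 0 0" --pt "0.84 -0.001 0 0 0 0 0" --pt "0.84 -0.0005 0 0 0 0 0" --pt "0.84 -0.0005 0 0 0 0 0" --pt "0.84 0 0 0 0 0 0"

```text
time_s: 18.2
tool_pos: [0.5516, 0.0335, 0.2367]
tool_rot: [180.0, -15.0, 81.2]
force: [-0.2, 0.4, -0.2]
grip_width: 0.0143
```

```bash
python3 tubfit.py 20
```

```text
force tool [ 0.3 -0.3  0.3] pitch -14.99 tips deck 0.0024 0.0368
scene L x range [0.0599 0.1676] rim line slope deg 0.9 rim z at ends [0.0663 0.068 ]
scene R x range [0.0061 0.166 ] rim line slope deg -0.2 rim z at ends [0.0668 0.0663]
scene near wall top x,z [-0.5399 -0.0082  0.1212]
scene far wall top [ 0.1648 -0.0053  0.0655]
side L x range [0.0116 0.1692] rim line slope deg -0.2 rim z at ends [0.0667 0.0661]
side R x range [0.0063 0.1686] rim line slope deg 1.2 rim z at ends [0.0633 0.0667]
side near wall top x,z [-2.2123  0.0031  0.4968]
side far wall top [0.166  0.0049 0.0625]
```

Call:
jog_arm --pt "0.84 -0.0005 0 0 0 0 0" --pt "0.84 -0.0005 0 0 0 0 0" --pt "0.84 -0.0005 0 0 0 0 0" --pt "0.84 -0.0005 0 0 0 0 0" --pt "0.84 0 0 0 0 0 0"

```text
time_s: 18.72
tool_pos: [0.5514, 0.0323, 0.2362]
tool_rot: [180.0, -15.0, 81.2]
force: [0.8, 1.6, -0.1]
grip_width: 0.0139
```

Call:
jog_arm --pt "0.84 -0.0005 0 0 0 0 0" --pt "0.84 -0.0005 0 0 0 0 0" --pt "0.84 0 0 0 0 0 0"

```text
time_s: 18.97
tool_pos: [0.5512, 0.0309, 0.2359]
tool_rot: [180.0, -15.0, 81.2]
force: [0.5, 1.4, -0.1]
grip_width: 0.0138
```

Call:
jog_arm --pt "0.84 -0.0005 0 0 0 0 0" --pt "0.84 -0.0005 0 0 0 0 0" --pt "0.84 0 0 0 0 0 0"

```text
time_s: 19.22
tool_pos: [0.551, 0.0298, 0.2356]
tool_rot: [180.0, -15.0, 81.2]
force: [0.7, 1.8, 0.1]
grip_width: 0.0138
```

Call:
jog_arm --pt "0.84 -0.0005 0 0 0 0 0" --pt "0.84 -0.0005 0 0 0 0 0" --pt "0.84 0 0 0 0 0 0"

```text
time_s: 19.47
tool_pos: [0.5508, 0.0288, 0.2353]
tool_rot: [180.0, -15.0, 81.2]
force: [0.6, 0.9, 1.2]
grip_width: 0.0142
```

Call:
jog_arm --pt "0.84 -0.0005 0 0 0 0 0" --pt "0.84 -0.0005 0 0 0 0 0" --pt "0.84 0 0 0 0 0 0"

```text
time_s: 19.72
tool_pos: [0.5507, 0.0279, 0.2351]
tool_rot: [180.0, -15.0, 81.2]
force: [0.6, 1.4, 0.5]
grip_width: 0.0139
```

```bash
python3 tubfit.py 21
```

```text
force tool [ 1.5  0.4 -0.1] pitch -14.99 tips deck -0.0036 0.0368
scene L x range [0.0529 0.1614] rim line slope deg 0.3 rim z at ends [0.0671 0.0677]
scene R x range [0.0015 0.161 ] rim line slope deg -0.0 rim z at ends [0.0669 0.0668]
scene near wall top x,z [-0.5407 -0.0082  0.1218]
scene far wall top [ 0.1602 -0.0059  0.0655]
side L x range [0.0067 0.164 ] rim line slope deg -0.7 rim z at ends [0.0673 0.0658]
side R x range [-0.0005  0.164 ] rim line slope deg 1.4 rim z at ends [0.0626 0.0664]
side near wall top x,z [-2.2101  0.0042  0.4969]
side far wall top [0.161  0.0026 0.0624]
```

Call:
jog_arm --pt "0.84 -0.0005 0 0 0 0 0" --pt "0.84 -0.0005 0 0 0 0 0" --pt "0.84 0 0 0 0 0 0"

```text
time_s: 20.07
tool_pos: [0.5505, 0.0269, 0.2348]
tool_rot: [-180.0, -15.0, 81.2]
force: [0.8, 1.6, -0.8]
grip_width: 0.0144
```

Call:
jog_arm --pt "0.84 -0.0005 0 0 0 0 0" --pt "0.84 -0.0005 0 0 0 0 0" --pt "0.84 0 0 0 0 0 0"

```text
time_s: 20.32
tool_pos: [0.5504, 0.0259, 0.2346]
tool_rot: [180.0, -15.0, 81.2]
force: [0.8, 1.9, 0.3]
grip_width: 0.014
```

Call:
jog_arm --pt "0.84 -0.0005 0 0 0 0 0" --pt "0.84 -0.0005 0 0 0 0 0" --pt "0.84 0 0 0 0 0 0"

```text
time_s: 20.57
tool_pos: [0.5503, 0.0256, 0.2344]
tool_rot: [180.0, -15.0, 81.2]
force: [0.9, 3.4, -0.2]
grip_width: 0.014
```

Call:
jog_arm --pt "0.84 -0.0005 0 0 0 0 0" --pt "0.84 -0.0005 0 0 0 0 0" --pt "0.84 0 0 0 0 0 0"

```text
time_s: 20.82
tool_pos: [0.5503, 0.0254, 0.2344]
tool_rot: [180.0, -15.1, 81.3]
force: [1.6, 5.7, 1.2]
grip_width: 0.014
```

Call:
jog_arm --pt "0.84 -0.0005 0 0 0 0 0" --pt "0.84 -0.0005 0 0 0 0 0" --pt "0.84 -0.0004 0 0 0 0 0" --pt "0.84 0 0 0 0 0 0" --pt "0.84 0 0 0 0 0 0"

```text
time_s: 21.23
tool_pos: [0.5503, 0.0251, 0.2343]
tool_rot: [180.0, -15.2, 81.3]
force: [0.6, 7.6, 1.7]
grip_width: 0.0138
```

Call:
jog_arm --pt "0.84 -0.0004 0 0 0 0 0" --pt "0.84 -0.0003 0 0 0 0 0" --pt "0.84 0 0 0 0 0 0" --pt "0.84 0 0 0 0 0 0" --pt "0.84 0 0 0 0 0 0" --pt "0.84 0 0 0 0 0 0" --pt "0.84 0 0 0 0 0 0" --pt "0.84 0 0 0 0 0 0" --pt "0.84 0 0 0 0 0 0" --pt "0.84 0 0 0 0 0 0" --pt "0.84 0 0 0 0 0 0" --pt "0.84 0 0 0 0 0 0"

```text
time_s: 22.23
tool_pos: [0.5503, 0.025, 0.2342]
tool_rot: [180.0, -15.2, 81.3]
force: [1.9, 9.5, 1.4]
grip_width: 0.0141
```

```bash
python3 tubfit.py 22
```

```text
force tool [9.7 0.5 1.2] pitch -15.24 tips deck -0.0058 0.0367
scene L x range [0.0495 0.1602] rim line slope deg 0.2 rim z at ends [0.0676 0.068 ]
scene R x range [-0.0009  0.1594] rim line slope deg -0.4 rim z at ends [0.0673 0.0662]
scene near wall top x,z [-0.5398 -0.008   0.1215]
scene far wall top [ 0.1577 -0.0044  0.0655]
side L x range [-0.0012  0.1608] rim line slope deg -0.4 rim z at ends [0.0668 0.0658]
side R x range [-0.0003  0.1619] rim line slope deg -0.9 rim z at ends [0.0661 0.0636]
side near wall top x,z [-2.2119  0.0045  0.4948]
side far wall top [0.1588 0.0008 0.0628]
```

Call:
jog_arm --pt "0.84 0.001 0 0 0 0 0" --pt "0.84 0.001 0 0 0 0 0" --pt "0.84 0.002 0 0 0 0 0" --pt "0.84 0.002 0 0 0 0 0" --pt "0.84 0.001 0 0 0 0 0" --pt "0.84 0 0 0 0 0 0"

```text
time_s: 22.83
tool_pos: [0.5508, 0.0283, 0.2352]
tool_rot: [-180.0, -14.9, 81.2]
force: [-0.3, 0.5, 0.4]
grip_width: 0.0139
```

Call:
jog_arm --pt "0.84 0 0 -0.005 0 0 0" --pt "0.84 0 0 -0.01 0 0 0" --pt "0.84 0 0 -0.015 0 0 0" --pt "0.84 0 0 -0.02 0 0 0" --pt "0.84 0 0 -0.025 0 0 0" --pt "0.84 0 0 -0.025 0 0 0" --pt "0.84 -0.02 0 -0.02 0 0 0" --pt "0.84 -0.03 0 0 0 0 0" --pt "0.84 -0.03 0 0 0 0 0" --pt "0.84 -0.02 0 0 0 0 0" --pt "0.84 0 0 0 0 0 0" --pt "0.84 0 0 0 0 0 0"

```text
time_s: 23.83
tool_pos: [0.5309, -0.099, 0.326]
tool_rot: [180.0, -15.0, 81.0]
force: [-0.3, 0.6, -0.4]
grip_width: 0.0137
```

```bash
python3 tubfit.py 23
python3 - <<'E'
import cv2,numpy as np
a=cv2.imread('pics/t_scene23.png')[100:340,170:510];b=cv2.imread('pics/t_side23.png')[150:390,220:430]
cv2.imwrite('pics/c9.png',np.hstack([cv2.resize(x,None,fx=1.45,fy=1.45,interpolation=2) for x in(a,b)]))
E
```

```text
force tool [ 0.4 -0.3  0.5] pitch -14.99 tips deck -0.104 0.1579
scene L x range [-0.0029  0.159 ] rim line slope deg -0.2 rim z at ends [0.0669 0.0663]
scene R x range [-0.0011  0.1604] rim line slope deg 0.1 rim z at ends [0.0668 0.0672]
scene near wall top x,z [-0.5475 -0.0106  0.1235]
scene far wall top [ 0.1583 -0.0008  0.0656]
side L x range [0.0026 0.1619] rim line slope deg -0.6 rim z at ends [0.0667 0.0658]
side R x range [-0.0012  0.1637] rim line slope deg 0.5 rim z at ends [0.0639 0.0654]
side near wall top x,z [-2.1828e+00  1.4000e-03  5.6940e-01]
side far wall top [0.1587 0.0019 0.063 ]
```

View pics/c9.png

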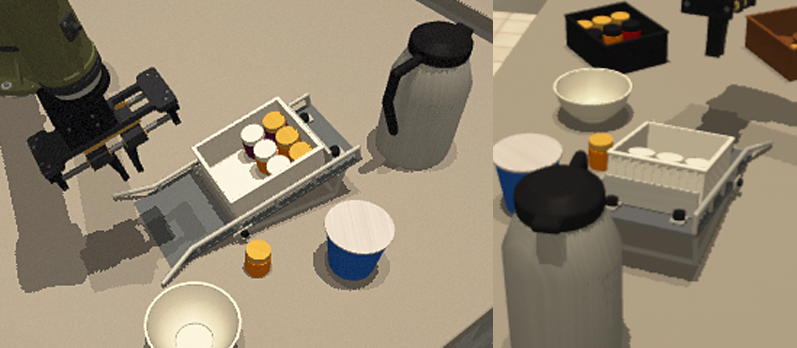

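The tub sits flat on the deck behind the lip (crop about 260,155), the other things look untouched, and the gripper is clear. Handing in.

```bash
python3 -c "
from h import *
print(env.sign_off())"
```

```text
the job is handed in; nothing more can be done
None
```

The white tub is seated behind the chrome lip, and I handed the job in at about 24 s of the 67 s allowed. The sign-off gives no verdict.

**What I did:** I squared the tub on the counter and slid it up the ramp between the rods without lifting it. It dropped once I eased off after its near edge passed the lip. I then drew it back about 7 mm until the lip stopped it. I pulled with about 9.7 N for 0.9 s; with about 1.7 N going to deck friction, that puts roughly 8 N on the lip. Then I eased off and withdrew.

**Forces:** The readings, taken at the end of each move, showed at most about 10 N of push while sliding. On the way onto the ramp the fingers also pressed down with up to about 7 N. Once, as the tub tipped nose-down over the lip, it bound in the finger slot and pressed about 8 N along the fingers; I stopped and re-tilted. Nothing I read suggested it reached the fence.

**Last checks:**
- **Seating:** The tub's rim is parallel to the deck and 65–67 mm above it, against a tub height of 65 mm.
- **Holding:** The tub did not move measurably after the release.
- **Surroundings:** The gripper is clear with about 0 N on it, and the other things look undisturbed in the pictures.

**Disagreement:** The measured tub origin along the slope came out at x ≈ 80 mm, at the top of the 72–80 mm range. My deck origin is only good to about 5 mm, so the actual lip contact is the better evidence.

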